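Pop the chip box open at the mahjong table

ROBOT

A 6-joint arm with a two-finger parallel gripper is mounted at the origin on the work surface. World frame = base frame: x ahead of the robot, y to its left, z up, the work surface at z = 0. Lengths are in m, angles in rad, forces in N, time in s.
With the tool pointing down it reaches from about 0.3 to 0.775 m from the base axis. Payload 14.6 kg.
Tool frame: the origin (TCP) lies at the very end of the fingers, on their centre line; the grasp point (between the pads) lies 19 mm behind it; z points along the fingers, y is the direction in which the jaws open and shut (so a half turn about z gives the same grasp; the last joint's range is limited). The gripper opens to 94 mm and grips with 3 to 60 N. Pads are 16 mm wide; open, the fingers measure 119 mm over their backs; the gripper's body (75 mm by 177 mm) begins 78 mm behind the grasp point.
Start: joints at [-1.262, 0.3, 1.521, -0, 1.321, -0.067], TCP at [0.202, -0.512, 0.205] pointing down, gripper open.
Joint ranges: [-3.03, 3.03], [-0.79, 2.21], [0.23, 2.52], [-1.04, 4.18], [0, 3.07], [-2.55, 2.55]. Speed limits (rad/s): [2.22, 2.22, 2.57, 3.14, 3.14, 3.14].

INTERFACE

Orientations are given as [roll, pitch, yaw] about the fixed x, y, z axes, in that order (R = Rz(yaw) Ry(pitch) Rx(roll)).
In Python, from station import ctrl, eyes gives the robot as it stands.
- The arm moves only by the tool jog_arm, never from a script. Its argument "moves" is a list of rows, each a list of 3 entries, a list of its own where there are three numbers: the shift along the world's x, y, z in mm, then the turn, a rotation vector about the world's x, y, z in units of 5 degrees (1.0 is 5 degrees), then the finger opening in mm, from 0 to 94. In form: [[[tx, ty, tz], [wx, wy, wz], jaw], ...]. A call has 1 to 5 rows; each row is the pose to reach, as a shift and turn from the pose commanded when the call began; what a row does not reach only later rows make up. A row lasts 1/12 s, in which the tool goes at most 41.7 mm and 7.16 degrees, less where a joint would pass 70% of its speed; a pose out of reach is approached as far as the arm can. A call with a gripper value outside its range is refused whole. The fingers move at their own pace and stop on an object; "squeeze" is the grip in N (left out, the last holds). Time passes only in rows, so rows that repeat a pose let the fingers close. It gives the time, the measured TCP pose, the force and the opening at its end, in the units of the state.
- ctrl.get_obs(): the state, without advancing time (a new reading comes with each control period).
- eyes.camera(name): name is "scene" or "top" or "wrist"; returns a dict with "frame" (480x640x3 uint8, red, green, blue), "vertical_fov" (degrees; the focal length in pixels is half the picture's height over the tangent of half this angle, whatever the lens; pixels are square), "cx", "cy" (the principal point, pixels), "eye" and "attitude" of the camera in the world; the wrist camera has in their place "hand_eye" (4x4, takes a point from camera to tool coordinates, whose origin is the TCP and whose axes are the flange's). Camera axes: x right, y down, z forward; pixel columns grow to the right and rows downward; lengths in m; the calibration is good to about 2 mm. A picture is of the moment at which its call begins: read the wrist's pose just before it. There is no depth.
- ctrl.hand_in(): hands the job in, once; it reports no verdict.
The state is a dict: "time_s": time; "qpos": joint angles; "joint_vel": joint speeds; "tau": joint torques, N m; "ee_pos": TCP position; "eef_rot": TCP orientation; "force": force on the tool from outside, world axes, zero at the start; "moment": the same for the moment, N m; "grip_width": finger opening in m.
Only numpy, scipy, OpenCV 4.12 (cv2) and the standard library are available. Lean on these libraries where they do the work, as an engineer would, in place of code of your own. Each camera call takes 0.05 s, during which the arm holds its last target.

TASK

Open the scoring-chip box with the blue lid by its push-push latch: with a fingertip press the round white pad on its lid once, right down until it clicks, then let go so that the lid springs up by itself. Keep your hand off the box and watch for two seconds that the lid stays open. Do not lift, pinch or shift anything, and leave the yellow-lidded box shut.

Things in the scene. Friction and masses are not known exactly. Their poses are not given: they have to be found in the camera images.
- chip_box: Dark grey box 120 (x) by 116 (y) by 52 mm high, 0.9 kg, loose on the table, a blue lid set flush in its top inside 5 mm walls. Origin: centre of its underside; z up, +x towards the hinge side, -x towards the front that opens, turned to the robot within 0.5 rad.
- chip_dot (a point): Centre of the upper face of the round white pad, 24 mm across and 4 mm proud, on the blue lid, where a finger presses: 78 mm from the hinge, 29 mm in from the lid's front edge, mid-width. With the lid shut: box x = -24.5, y = 0, z = 57 mm. Pressing takes about 3 N, and the stop lies 5 to 6 mm further down. It moves with the lid; x, y, z axes as the box's while shut.
- chip_lid (a joint): Angle (rad) of the blue lid (107 by 104 by 5 mm) about its hinge at box x = 53.5, z = 50 mm. About 0.008 shut and latched, its top near flush with the rim; negative pressed in (stop at -0.065); a popped lid stands at its stop, 1.15. Push-push: pressed in fully (over 4.5 mm at the pad) and let go, it springs up in about 1 s; pressed less it stays latched; pushed shut it relatches.
- chip_pad: The round white press pad itself, part of the blue lid, 24 mm across, 4 mm thick. Origin: centre of its underside, on the lid's top.
- chip_pin (a joint): Sideways travel (m) of the small hidden pin of the blue box's latch inside the box: 0 while latched, about +0.0035 when pressed fully in, about -0.0045 once the lid has popped open and until it is pressed shut again. Not to be touched.
- twin_box: Dark grey box 120 (x) by 116 (y) by 52 mm high, 0.9 kg, loose on the table, a yellow lid set flush in its top inside 5 mm walls. Origin: centre of its underside; z up, +x towards the hinge side, -x towards the front that opens, turned to the robot within 0.5 rad. The twin of the blue-lidded box; the two may stand either way round.
- twin_dot (a point): Centre of the upper face of the round white pad, 24 mm across and 4 mm proud, on the yellow lid, where a finger presses: 78 mm from the hinge, 29 mm in from the lid's front edge, mid-width. With the lid shut: box x = -24.5, y = 0, z = 57 mm. Pressing takes about 3 N, and the stop lies 5 to 6 mm further down. It moves with the lid; x, y, z axes as the box's while shut.
- twin_lid (a joint): The same for the yellow lid: about 0.008 = shut; to be left shut.
- rack: Green acrylic tile rack, 52 (x) by 200 (y) by 34 mm high, with four slots, a face-down tile in each. Loose, leave alone. Origin: centre of its underside.
- dice_cup: Red plastic dice cup, open at the top, 76 mm across the rim, 85 mm high. Loose, leave alone. Origin: centre of its underside.
- die_a: White die, 18 mm cube. Loose, leave alone. Origin: centre of its underside.
- die_b: The other white die, alike.
- tile_a: Face-down mahjong tile, ivory with a green back, 26 (x) by 34 (y) by 22 mm high. Loose, leave alone. Origin: centre of its underside.
- tile_b: Another such tile.
- ashtray: Round stainless steel ashtray, 100 mm across, about 43 mm high with its hinged lid shut, with a black knob 12 mm high on top. Loose, leave alone. Origin: centre of its underside.

How it is judged:
On the way, in this order (a step that is already met when the one before it is completed fails the run):
1. a finger on the white pad presses the blue lid in to its latch's catch (value of joint chip_lid below -0.048 rad and contact force between the fingers and chip_pad above 0.5 N).
2. the blue lid has popped up and stands open for 1.5 s with the robot off the box (value of joint chip_lid above 0.95 rad and not (contact force between any of the fingers, the arm and chip_box above 0.2 N)), for 1.5 s.
At the end, for the whole second after the job is handed in: The blue lid stands open at 0.95 rad or more, at rest and untouched; the yellow lid is shut (-0.02 to 0.03 rad); both boxes, the rack, cup, dice, tiles and ashtray are within 15 mm of where they started (all of step 2 and value of joint chip_lid below 1.2 rad and velocity of joint chip_lid between -0.05 and 0.05 rad/s and value of joint twin_lid between -0.02 and 0.03 rad and distance of each of rack, dice_cup, die_a, die_b, tile_a, tile_b, ashtray, chip_box, twin_box from where it was at the start of the episode below 0.015 m).
It fails at once if a bystander (rack, dice cup, die, tile, ashtray or yellow-lidded box) is moved or lifted by more than 15 mm (distance of any of rack, dice_cup, die_a, die_b, tile_a, tile_b, ashtray, twin_box from where it was at the start of the episode above 0.015 m).
It fails at once if the blue-lidded box is lifted or shifted by more than 15 mm (distance of chip_box from where it was at the start of the episode above 0.015 m).
It fails at once if the yellow lid is pressed in or opened (value of joint twin_lid below -0.03 rad or value of joint twin_lid above 0.08 rad).
It fails at once if the blue lid is pressed shut again after it has popped (it is to be pressed once) (value of joint chip_lid below 0.05 rad and value of joint chip_pin below -0.0025 m).
It fails at once if the popped lid is forced by the robot (over 12 N) instead of rising by itself (value of joint chip_lid above 0.4 rad and contact force between any of the fingers, the arm and chip_box above 12 N).
It also fails if it takes over 38 s, if anything falls off the work surface, if the arm or the gripper's body presses on something with over 40 N, if the wrist force passes 120 N, or if a joint passes its speed limit or range.

## Working session

There is one attempt and no reset: what is moved stays moved. The work goes in short steps, Python scripts to look and compute and a tool call to move; the robot and the scene stay as the last step left them, time stands still between calls to the robot, and variables do not carry over. Pictures are saved under pics/ and viewed, and the job is handed in when it is done.

Besides the shell and the picture viewer there is one more tool, called after "Request:" by a JSON object that holds its "fn" and its "kwargs". jog_arm: Moves the arm, as the interface text tells. Its arguments: {"type":"object","properties":{"moves":{"type":"array","items":{"type":"array"}},"squeeze":{"type":"number"}},"required":["moves"]}

```bash
mkdir -p pics
python3 - <<'E'
from station import ctrl, eyes
import cv2
print(ctrl.get_obs())
for n in ("top","scene"):
    c=eyes.camera(n); cv2.imwrite(f"pics/{n}0.png",c["frame"][:,:,::-1]); print({k:v for k,v in c.items() if k!="frame"})
E
```

```text
{'time_s': 0.0, 'qpos': array([-1.26161672e+00,  3.00467097e-01,  1.52162595e+00,  2.38999693e-05,
        1.32068954e+00, -6.66246951e-02]), 'joint_vel': array([ 0.00084593,  0.00055935,  0.00061209, -0.00067148, -0.00096354,
       -0.00061942]), 'tau': array([-4.24727159e-04, -5.31798720e+01, -3.52741921e+01,  7.07237399e-02,
        2.42736196e-02, -1.09126056e-04]), 'ee_pos': array([ 0.20176693, -0.51135465,  0.20486955]), 'eef_rot': array([-3.14040691e+00, -1.02317795e-04,  3.75798313e-01]), 'force': array([ 0.4295058 , -0.44136513, -0.07417934]), 'moment': array([ 0.07268069, -0.0839644 ,  0.01915066]), 'grip_width': 0.0938915819830706}
{'vertical_fov': 44.26127465180922, 'cx': 313.010994711779, 'cy': 243.53311202602924, 'eye': array([ 0.36089144, -0.01751762,  1.41693126]), 'attitude': array([-2.97732851,  0.00728828, -1.5454276 ])}
{'vertical_fov': 42.16196761984868, 'cx': 315.7133478747035, 'cy': 228.9098216973907, 'eye': array([0.9827064 , 0.69238812, 1.10552289]), 'attitude': array([-2.48504567, -0.01744687,  2.65755664])}
```

View pics/top0.png

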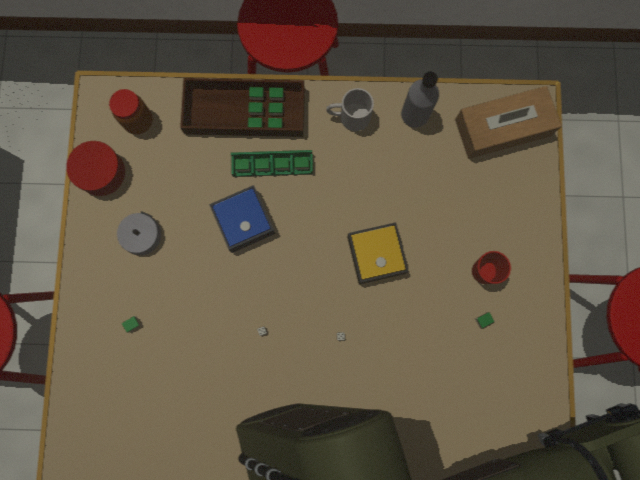

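View pics/scene0.png

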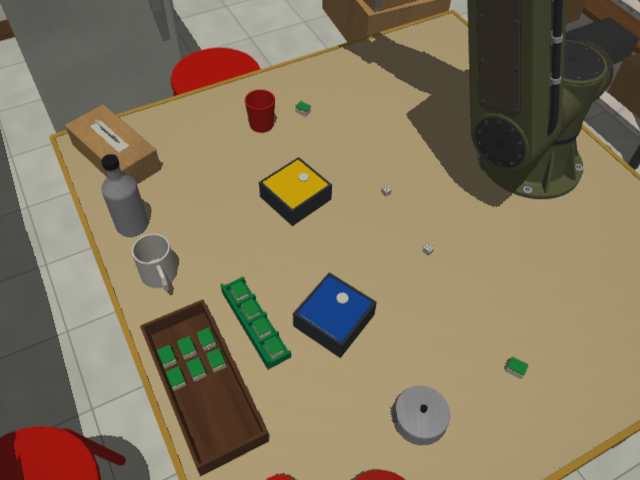

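```bash
cat > h.py <<'E'
import numpy as np, cv2
from scipy.spatial.transform import Rotation as R
def ray(c,u,v):
    f=240/np.tan(np.radians(c["vertical_fov"])/2)
    d=np.array([(u-c["cx"])/f,(v-c["cy"])/f,1])
    return R.from_euler("xyz",c["attitude"]).as_matrix()@d
def onz(c,u,v,z):
    d=ray(c,u,v); return c["eye"]+d*(z-c["eye"][2])/d[2]
def proj(c,p):
    f=240/np.tan(np.radians(c["vertical_fov"])/2)
    q=R.from_euler("xyz",c["attitude"]).as_matrix().T@(np.asarray(p)-c["eye"])
    return np.array([c["cx"]+f*q[0]/q[2],c["cy"]+f*q[1]/q[2]])
E
python3 - <<'E'
from station import eyes
from h import *
for n,(x0,y0) in (("top",(200,175)),("scene",(285,265))):
    c=eyes.camera(n); fr=c["frame"]
    cr=fr[y0:y0+90,x0:x0+110]; 
    cv2.imwrite(f"pics/{n}1.png",cv2.resize(cr,None,fx=6,fy=6,interpolation=cv2.INTER_CUBIC)[:,:,::-1])
    i=fr.astype(int)
    m=np.zeros(fr.shape[:2],bool); s=i[y0:y0+90,x0:x0+110]
    # blue lid
    b=(s[...,2]>s[...,0]*1.8)&(s[...,2]>60)
    cnt=max(cv2.findContours(b.astype(np.uint8),0,2)[0],key=cv2.contourArea)
    hull=cv2.convexHull(cnt); mk=cv2.fillConvexPoly(np.zeros(b.shape,np.uint8),hull,1)>0
    w=mk&(s[...,0]>120); ys,xs=np.nonzero(w)
    pu,pv=xs.mean()+x0,ys.mean()+y0
    box=cv2.boxPoints(cv2.minAreaRect(hull))+[x0,y0]
    print(n,len(xs),pu,pv,onz(c,pu,pv,.057)); 
    q=cv2.approxPolyDP(hull,6,True)[:,0]+[x0,y0]
    for p in q: print(p,onz(c,*p,.053))
E
```

```text
top 57 244.66666666666666 225.56140350877195 [0.62490484 0.1597469  0.057     ]
[252 189] [0.71472178 0.14672695 0.053     ]
[269 228] [0.62120884 0.10268535 0.053     ]
[230 245] [0.57846876 0.19261404 0.053     ]
[213 206] [0.67109309 0.23748081 0.053     ]
scene 97 341.9484536082474 297.5257731958763 [0.62365515 0.15938353 0.057     ]
[329 275] [0.61973606 0.09916024 0.053     ]
[372 302] [0.57476312 0.19316573 0.053     ]
[341 341] [0.67020921 0.23942502 0.053     ]
[297 313] [0.71665303 0.14809741 0.053     ]
```

```bash
ls -la . pics
```

```text
.:
total 16
drwxr-xr-x  3 agent agent 4096 Dec  6 16:39 .
drwxr-xr-x 23 root  root  4096 Dec  6 16:39 ..
-rw-r--r--  1 agent agent  529 Dec  6 16:39 h.py
drwxr-xr-x  2 agent agent 4096 Dec  6 16:39 pics

pics:
total 1200
drwxr-xr-x 2 agent agent   4096 Dec  6 16:39 .
drwxr-xr-x 3 agent agent   4096 Dec  6 16:39 ..
-rw-r--r-- 1 agent agent 310308 Dec  6 16:39 scene0.png
-rw-r--r-- 1 agent agent 191361 Dec  6 16:39 scene1.png
-rw-r--r-- 1 agent agent 453315 Dec  6 16:39 top0.png
-rw-r--r-- 1 agent agent 259367 Dec  6 16:39 top1.png
```

Request:
{"fn": "jog_arm", "kwargs": {"moves": [[[20, 33, 0], [0, 0, 0], 0], [[40, 66, 0], [0, 0, 0], 0], [[60, 99, 0], [0, 0, 0], 0], [[80, 132, 0], [0, 0, 0], 0], [[100, 165, 0], [0, 0, 0], 0]], "squeeze": 10}}

```text
time_s: 0.62
ee_pos: [0.3023, -0.3449, 0.2054]
eef_rot: [-3.142, -0.0, 0.375]
force: [0.6, -0.3, -0.4]
grip_width: 0.0647
```

View pics/top1.png

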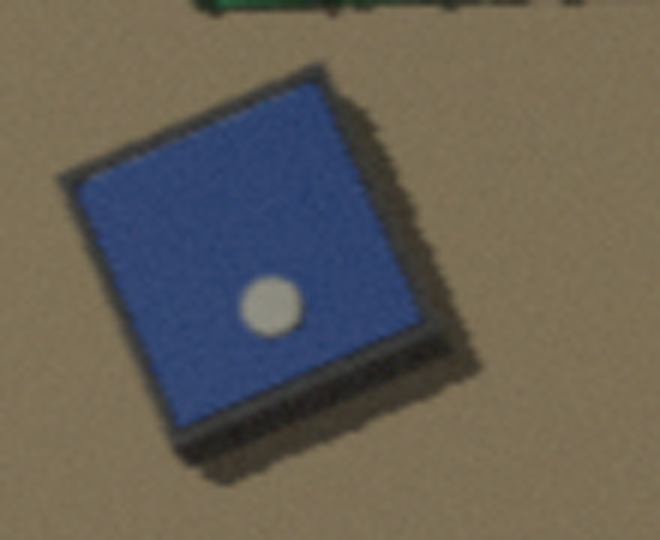

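The crop shows the white pad at about (270,305) in the crop, i.e. (245,226) in the top image. It lies on the front, robot side of the blue lid, which agrees with the scene view.

Request:
{"fn": "jog_arm", "kwargs": {"moves": [[[20, 33, 0], [0, 0, 0], 0], [[40, 66, 0], [0, 0, 0], 0], [[60, 99, 0], [0, 0, 0], 0], [[80, 132, 0], [0, 0, 0], 0], [[100, 165, 0], [0, 0, 0], 0]]}}

```text
time_s: 1.03
ee_pos: [0.4024, -0.1798, 0.2056]
eef_rot: [3.141, -0.0, 0.376]
force: [0.7, -1.1, 0.1]
grip_width: 0.0309
```

Request:
{"fn": "jog_arm", "kwargs": {"moves": [[[20, 33, 0], [0, 0, 0], 0], [[40, 66, 0], [0, 0, 0], 0], [[60, 99, 0], [0, 0, 0], 0], [[80, 132, 0], [0, 0, 0], 0], [[100, 165, 0], [0, 0, 0], 0]]}}

```text
time_s: 1.45
ee_pos: [0.5024, -0.0146, 0.2055]
eef_rot: [3.142, -0.0, 0.376]
force: [0.8, -0.2, 0.9]
grip_width: 0.0009
```

Request:
{"fn": "jog_arm", "kwargs": {"moves": [[[20, 33, -15], [0, 0, 0.2], 0], [[40, 66, -30], [0, 0, 0.4], 0], [[60, 99, -45], [0, 0, 0.7], 0], [[80, 132, -60], [0, 0, 0.7], 0], [[95, 155, -80], [0, 0, 0.7], 0]]}}

```text
time_s: 1.87
ee_pos: [0.598, 0.1413, 0.1251]
eef_rot: [3.141, -0.001, 0.438]
force: [-0.8, -0.5, 0.0]
grip_width: 0.0005
```

Request:
{"fn": "jog_arm", "kwargs": {"moves": [[[13, 9, -15], [0, 0, 0], 0], [[26.5, 18, -30], [0, 0, 0], 0], [[26.5, 18, -50], [0, 0, 0], 0], [[26.5, 18, -50], [0, 0, 0], 0]]}}

```text
time_s: 2.2
ee_pos: [0.6217, 0.1565, 0.0709]
eef_rot: [-3.14, 0.006, 0.438]
force: [-0.5, -0.9, -0.7]
grip_width: 0.0007
```

Run:
```python
from station import eyes,ctrl
from h import *
o=ctrl.get_obs(); print(o["time_s"],o["ee_pos"],o["force"])
c=eyes.camera("scene"); cv2.imwrite("pics/s2.png",cv2.resize(c["frame"][230:370,250:430],None,fx=4,fy=4)[:,:,::-1])
print(proj(c,o["ee_pos"]),proj(c,[.6245,.1595,.057]))
c=eyes.camera("wrist"); cv2.imwrite("pics/w2.png",c["frame"][:,:,::-1])
T=c["hand_eye"]; f=240/np.tan(np.radians(c["vertical_fov"])/2)
Rt=R.from_euler("xyz",o["eef_rot"]).as_matrix()
for p in ([.6245,.1595,.057],o["ee_pos"]):
    q=Rt.T@(np.array(p)-o["ee_pos"]); k=np.linalg.inv(T)@np.r_[q,1]; print(c["cx"]+f*k[0]/k[2],c["cy"]+f*k[1]/k[2])
```

```text
2.2 [0.62167655 0.15652567 0.07094635] [-0.49617543 -0.92108291 -0.69070928]
[342.48306502 292.25946335] [341.60156169 297.73999585]
320.2780845928456 266.1456848455784
323.0710257045961 282.7986503629695
```

View pics/s2.png

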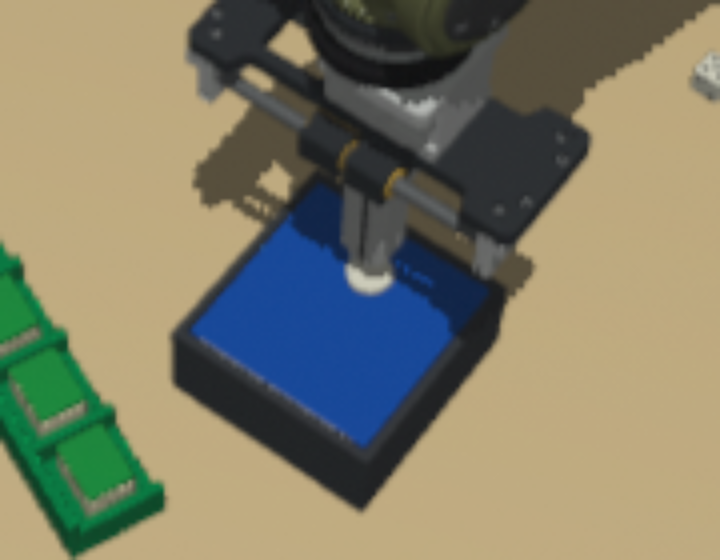

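View pics/w2.png

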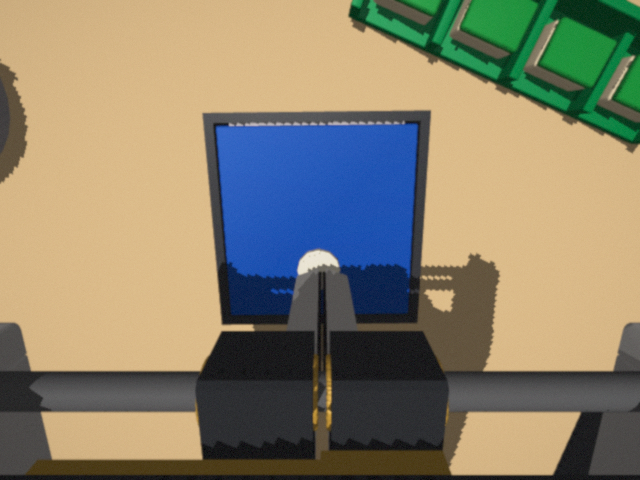

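Request:
{"fn": "jog_arm", "kwargs": {"moves": [[[0, 0, -5], [0, 0, 0], 0], [[0, 0, -11], [0, 0, 0], 0], [[0, 0, -11], [0, 0, 0], 0], [[0, 0, -11], [0, 0, 0], 0]]}}

```text
time_s: 2.63
ee_pos: [0.6233, 0.1562, 0.0647]
eef_rot: [3.142, -0.0, 0.437]
force: [0.6, 0.5, -0.1]
grip_width: 0.0003
```

Request:
{"fn": "jog_arm", "kwargs": {"moves": [[[1, 3, 0], [0, 0, 0], 0], [[1, 3, -3], [0, 0, 0], 0], [[1, 3, -6], [0, 0, 0], 0], [[1, 3, -8], [0, 0, 0], 0], [[1, 3, -8], [0, 0, 0], 0]]}}

```text
time_s: 3.05
ee_pos: [0.6243, 0.1594, 0.056]
eef_rot: [-3.141, 0.0, 0.437]
force: [-0.7, 0.9, 2.3]
grip_width: 0.001
```

Request:
{"fn": "jog_arm", "kwargs": {"moves": [[[0, 0, -1.5], [0, 0, 0], 0], [[0, 0, -3], [0, 0, 0], 0], [[0, 0, -4], [0, 0, 0], 0], [[0, 0, -4], [0, 0, 0], 0]]}}

```text
time_s: 3.38
ee_pos: [0.6243, 0.1594, 0.0525]
eef_rot: [-3.142, 0.0, 0.437]
force: [-2.3, -1.3, 3.5]
grip_width: 0.0003
```

Request:
{"fn": "jog_arm", "kwargs": {"moves": [[[0, 0, -1], [0, 0, 0], 0], [[0, 0, -1], [0, 0, 0], 0]]}}

```text
time_s: 3.55
ee_pos: [0.6243, 0.1594, 0.0515]
eef_rot: [-3.142, 0.0, 0.437]
force: [-1.6, -0.6, 4.7]
grip_width: 0.0008
```

Request:
{"fn": "jog_arm", "kwargs": {"moves": [[[0, 0, -0.7], [0, 0, 0], 0], [[0, 0, -0.7], [0, 0, 0], 0]]}}

```text
time_s: 3.72
ee_pos: [0.6244, 0.1594, 0.0511]
eef_rot: [3.142, -0.0, 0.437]
force: [-4.8, -0.5, 8.6]
grip_width: 0.0006
```

Request:
{"fn": "jog_arm", "kwargs": {"moves": [[[0, 0, -0.6], [0, 0, 0], 0], [[0, 0, -1], [0, 0, 0], 0], [[0, 0, -1], [0, 0, 0], 0]]}}

```text
time_s: 3.97
ee_pos: [0.6244, 0.1594, 0.0507]
eef_rot: [3.141, -0.0, 0.437]
force: [-7.0, -1.8, 12.9]
grip_width: 0.0004
```

Request:
{"fn": "jog_arm", "kwargs": {"moves": [[[-2, -1, 25], [0, 0, 0], 0], [[-12, -5, 62], [0, 0, 0], 0], [[-30, -14, 98], [0, 0, 0], 0], [[-60, -28, 122], [0, 0, 0], 0], [[-90, -42, 145], [0, 0, 0], 0]]}}

```text
time_s: 4.38
ee_pos: [0.5335, 0.117, 0.1959]
eef_rot: [3.141, -0.001, 0.437]
force: [0.0, 0.7, 0.3]
grip_width: 0.0008
```

Request:
{"fn": "jog_arm", "kwargs": {"moves": [[[-30, -14, 20], [0, 0, 0], 0], [[-60, -28, 40], [0, 0, 0], 0], [[-80, -38, 50], [0, 0, 0], 0], [[-80, -38, 50], [0, 0, 0], 0], [[-80, -38, 50], [0, 0, 0], 0]]}}

```text
time_s: 4.8
ee_pos: [0.4544, 0.0792, 0.2455]
eef_rot: [3.141, -0.002, 0.436]
force: [0.6, 0.2, 0.3]
grip_width: 0.0005
```

Run:
```python
from station import eyes,ctrl
from h import *
o=ctrl.get_obs(); print(o["time_s"],o["ee_pos"],o["force"])
for n in ("scene","top"):
    c=eyes.camera(n); cv2.imwrite(f"pics/{n}3.png",c["frame"][:,:,::-1])
```

```text
4.8 [0.45439275 0.07915418 0.24548099] [0.55377944 0.15280284 0.29498872]
```

View pics/scene3.png

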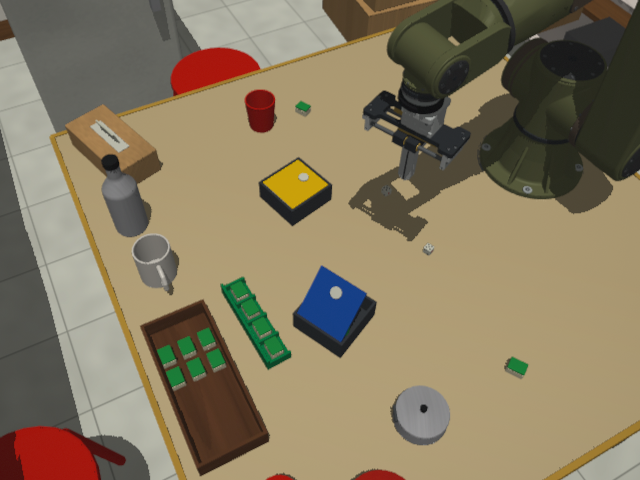

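The scene view shows the blue lid rising, with its pad now at (336,293). The gripper is clear of the box, and the yellow lid is shut. I'll wait more than 2 s with the arm still.

Request:
{"fn": "jog_arm", "kwargs": {"moves": [[[0, 0, 0], [0, 0, 0], 0], [[0, 0, 0], [0, 0, 0], 0], [[0, 0, 0], [0, 0, 0], 0], [[0, 0, 0], [0, 0, 0], 0], [[0, 0, 0], [0, 0, 0], 0]]}}

```text
time_s: 5.32
ee_pos: [0.4544, 0.0795, 0.2445]
eef_rot: [-3.141, 0.001, 0.437]
force: [0.3, 0.5, -0.7]
grip_width: 0.0006
```

Request:
{"fn": "jog_arm", "kwargs": {"moves": [[[0, 0, 0], [0, 0, 0], 0], [[0, 0, 0], [0, 0, 0], 0], [[0, 0, 0], [0, 0, 0], 0], [[0, 0, 0], [0, 0, 0], 0], [[0, 0, 0], [0, 0, 0], 0]]}}

```text
time_s: 5.73
ee_pos: [0.4543, 0.0794, 0.2448]
eef_rot: [3.142, -0.0, 0.437]
force: [0.3, 1.1, 0.5]
grip_width: 0.0004
```

Request:
{"fn": "jog_arm", "kwargs": {"moves": [[[0, 0, 0], [0, 0, 0], 0], [[0, 0, 0], [0, 0, 0], 0], [[0, 0, 0], [0, 0, 0], 0], [[0, 0, 0], [0, 0, 0], 0], [[0, 0, 0], [0, 0, 0], 0]]}}

```text
time_s: 6.15
ee_pos: [0.4544, 0.0794, 0.2448]
eef_rot: [3.142, -0.0, 0.437]
force: [-0.5, -0.7, -0.1]
grip_width: 0.0003
```

Request:
{"fn": "jog_arm", "kwargs": {"moves": [[[0, 0, 0], [0, 0, 0], 0], [[0, 0, 0], [0, 0, 0], 0], [[0, 0, 0], [0, 0, 0], 0], [[0, 0, 0], [0, 0, 0], 0], [[0, 0, 0], [0, 0, 0], 0]]}}

```text
time_s: 6.57
ee_pos: [0.4543, 0.0794, 0.2447]
eef_rot: [-3.142, -0.0, 0.437]
force: [-0.7, 0.7, 0.2]
grip_width: 0.0006
```

Request:
{"fn": "jog_arm", "kwargs": {"moves": [[[0, 0, 0], [0, 0, 0], 0], [[0, 0, 0], [0, 0, 0], 0], [[0, 0, 0], [0, 0, 0], 0], [[0, 0, 0], [0, 0, 0], 0], [[0, 0, 0], [0, 0, 0], 0]]}}

```text
time_s: 6.98
ee_pos: [0.4543, 0.0794, 0.2447]
eef_rot: [-3.142, -0.0, 0.437]
force: [0.1, -0.6, 0.2]
grip_width: 0.0006
```

Request:
{"fn": "jog_arm", "kwargs": {"moves": [[[0, 0, 0], [0, 0, 0], 0], [[0, 0, 0], [0, 0, 0], 0], [[0, 0, 0], [0, 0, 0], 0], [[0, 0, 0], [0, 0, 0], 0], [[0, 0, 0], [0, 0, 0], 0]]}}

```text
time_s: 7.4
ee_pos: [0.4544, 0.0794, 0.2447]
eef_rot: [-3.142, -0.0, 0.437]
force: [0.8, 0.2, 0.7]
grip_width: 0.0005
```

Request:
{"fn": "jog_arm", "kwargs": {"moves": [[[0, 0, 0], [0, 0, 0], 0], [[0, 0, 0], [0, 0, 0], 0], [[0, 0, 0], [0, 0, 0], 0], [[0, 0, 0], [0, 0, 0], 0], [[0, 0, 0], [0, 0, 0], 0]]}}

```text
time_s: 7.82
ee_pos: [0.4544, 0.0794, 0.2447]
eef_rot: [-3.142, 0.0, 0.437]
force: [0.8, 0.3, 0.2]
grip_width: 0.0003
```

Request:
{"fn": "jog_arm", "kwargs": {"moves": [[[0, 0, 0], [0, 0, 0], 0], [[0, 0, 0], [0, 0, 0], 0], [[0, 0, 0], [0, 0, 0], 0], [[0, 0, 0], [0, 0, 0], 0], [[0, 0, 0], [0, 0, 0], 0]]}}

```text
time_s: 8.23
ee_pos: [0.4543, 0.0794, 0.2447]
eef_rot: [-3.142, 0.0, 0.437]
force: [0.1, -0.1, -0.2]
grip_width: 0.0004
```

Run:
```python
from station import eyes,ctrl
from h import *
o=ctrl.get_obs(); print(o["time_s"],o["ee_pos"],o["force"])
for n in ("scene","top"):
    c=eyes.camera(n); cv2.imwrite(f"pics/{n}4.png",c["frame"][:,:,::-1])
    if n=="scene":
        a=1.15  # predicted pad centre at 1.15 rad
        ax=np.array([np.cos(.44),np.sin(.44),0])
        for a in (0.95,1.05,1.15):
            h=np.array([.6245,.1595,0])+ax*.078; h[2]=.05
            p=h-ax*(.078*np.cos(a)-.007*-np.sin(a)*-1)+np.array([0,0,.078*np.sin(a)+.007*np.cos(a)])
            print(a,proj(c,p))
```

```text
8.2333 [0.45434141 0.07938646 0.24474971] [ 0.12221791 -0.1301441  -0.23636414]
0.95 [331.21612213 294.74227541]
1.05 [329.06789682 296.25948459]
1.15 [326.77778314 298.11740217]
```

View pics/scene4.png

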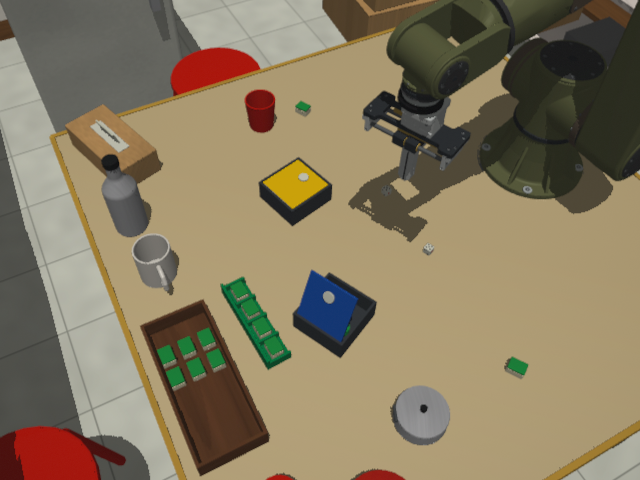

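View pics/top4.png

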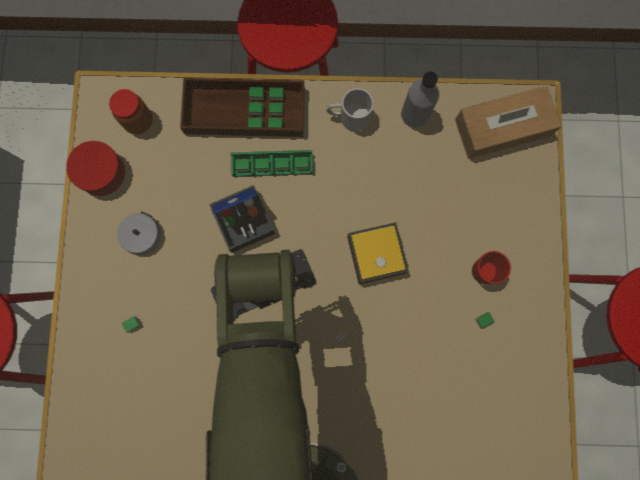

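Run:
```python
from station import eyes,ctrl
from h import *
old=cv2.imread("pics/scene4.png")[:,:,::-1]
c=eyes.camera("scene")
for fr in (old,c["frame"]):
    s=fr[280:320,310:350].astype(int); w=(s.min(2)>120)&(s.max(2)-s.min(2)<40); ys,xs=np.nonzero(w); print(len(xs),xs.mean()+310,ys.mean()+280)
print(ctrl.get_obs()["time_s"]); ctrl.hand_in()
```

```text
99 328.1010101010101 296.5959595959596
99 328.1010101010101 296.5959595959596
8.3833
the job is handed in; nothing more can be done
```

The blue-lidded box is open, and I have handed the job in. I pressed the white pad once with the closed fingertips down to its stop. The tip travelled about 6 mm and the force rose to 13 N. I then pulled the hand up and back at once, and the lid sprang up by itself.

- **Lid:** About 3.4 s later, with the arm still and clear of the box, the camera showed the lid at roughly 1.1 rad. The pad was at pixel (328.1, 296.6), and it had not moved in a second picture 0.15 s later. The 1.1 rad is my estimate from the pad's position in the image.
- **Yellow lid and box positions:** The yellow lid looked shut. Comparing the before and after pictures by eye, both boxes and the other visible things were where they started. In the last pictures the arm hid one die from the top camera and the gripper's shadow fell on the other, so I checked the dice less closely.
- **Hand-in:** The clock read 8.4 s. No check failed or disagreed.

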